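# Open the flattening press with its lift lever

## Task

Hold the flattening press open for me so that I can slide the next sheet in. First push the yellow safety stop all the way out from under the lever, away from you, then press the red end of the lever down onto its rubber pad so that the heavy steel plate rises, and finish while still holding the lever down. Use only your fingertips: do not grasp or lift the lever, do not touch the plate, and leave the jars and the paint tube where they stand.

Things in the scene. Friction and masses are not known exactly. Their poses are not given: they have to be found in the camera images.
- press_base: Wooden base of the press, 150 (x) by 420 (y) mm, 18 thick, fixed on the table, its yaw varies. Origin: centre of its underside. +y points to the steel plate, -y to the lever's red end, +x roughly away from the robot. A black rubber pad, top 26 mm above the table, at (0, -190 mm), is where the red end comes to rest.
- pivot_seat (a point): Fixed point on the base, 55 mm above the table, where the middle of the lever's pin lies between two black steel saddles (open V notches at x = +-25 mm, reaching 68 mm above the table).
- lift_lever: Loose cranked steel lever, 22 mm wide, 12 thick, 0.2 kg; its pivot pin (along x) only rests in the saddles. Origin: middle of the pin. At the start its axes are parallel to the base's: the short arm runs level 68 mm to +y, its toe under the plate's lip; the long arm runs 205 mm to -y, rising at 0.35 rad, to a red paddle. Blocked while the stop is under the long arm.
- lever_press (a point): Middle of the upper face of the red paddle (44 mm wide, 52 along the lever, 14 thick) at the long end: press here with 2 to 8 N. At the start 176 mm to -y of the pin and 72 mm above it. It sinks in an arc about the pin, about 84 mm (0.45 rad), to 43 mm above the table, when it meets the pad; let go, it swings back up under the plate's weight.
- platen (a joint): Hinge of the heavy steel plate (150 x 142 x 16 mm, about 2.8 kg, varies) on the far +y end of the base: 0 = shut on the bed, rad, grows as it rises; about 0.19 when the lever is fully down on its pad.
- platen_edge (a point): Middle of the yellow-striped upper front edge of the steel plate, the edge over the lever's toe; 78 mm above the table when shut.
- safety_stop (a joint): Slide of the yellow safety stop, m: about 0 (0 to 0.01) = its block (30 x 24 mm, top 86 mm above the table) stands under the lever's long arm; 0.045 = pushed fully home along the base's +x, clear of the lever. It slides stiffly (2 to 3 N) and stays where it is left.
- stop_push (a point): Middle of the outer (-x) face of the stop's yellow push plate, an upright plate 10 mm thick, 40 mm wide along y, from 24 to 86 mm above the table; this point is 65 mm above the table, 110 mm to -x of the stop's block. Push here along the base's +x. It moves with the stop.
- ink_pot: Low round glass pot with a yellow lid, 52 mm wide, 40 mm high, loose, beyond the press; origin under its middle. Leave it.
- small_jar: Small round glass jar with a yellow lid, 36 mm wide, 48 mm high, loose, on the robot's side of the press; origin under its middle. Leave it.
- pigment_jar: Round glass jar with a black lid, 59 mm wide, 95 mm high, loose; origin under its middle. Leave it.
- red_tube: Crushed paint tube with a red label, 29 x 95 x 18 mm, loose; origin under its middle. Leave it.

How it is judged:
On the way, in this order (a step that is already met when the one before it is completed fails the run):
1. the safety stop is pushed out from under the lever, with the plate still down (value of joint safety_stop above 0.037 m and value of joint platen below 0.08 rad), for 0.2 s.
2. the lever, pressed by the fingers, has raised the plate (value of joint platen above 0.16 rad and contact force between the fingers and lift_lever above 1 N), for 0.2 s.
At the end, for the whole second after the job is handed in: The plate is held up steadily at 0.16 to 0.3 rad by the lever, which the fingers press with more than 1 N; the lever's pin lies in its saddles (within 8 mm); the safety stop is out by more than 35 of its 45 mm (all of step 2 and value of joint platen below 0.3 rad and velocity of joint platen below 0.1 rad/s and value of joint safety_stop above 0.035 m and distance between lift_lever and pivot_seat below 0.008 m); the arm keeps its last pose, push and grip.
It fails at once if the lever was lifted or shoved out of its saddles (distance between lift_lever and pivot_seat above 0.015 m).
It fails at once if the robot touched the steel plate (contact force between any of the fingers, the arm and platen above 1 N).
It fails at once if a jar or the paint tube was moved (distance of any of ink_pot, small_jar, pigment_jar, red_tube from where it was at the start of the episode above 0.02 m).
It also fails if it takes over 38 s, if anything falls off the work surface, if the arm or the gripper's body presses on something with over 40 N, if the wrist force passes 120 N, or if a joint passes its speed limit or range.

## Robot

A 6-joint arm with a two-finger parallel gripper is mounted at the origin on the work surface; the furniture and walls round the work are solid. World frame = base frame: x ahead of the robot, y to its left, z up, the work surface at z = 0. Lengths are in m, angles in rad, forces in N, time in s.
With the tool pointing down it reaches from about 0.35 to 0.975 m from the base axis. Payload 4.9 kg.
Tool frame: the origin (TCP) lies at the very end of the fingers, on their centre line; the grasp point (between the pads) lies 19 mm behind it; z points along the fingers, y is the direction in which the jaws open and shut (so a half turn about z gives the same grasp; the last joint's range is limited). The gripper opens to 85 mm and grips with 20 to 120 N. Pads are 22 mm wide; open, the fingers measure 114 mm over their backs; the gripper's body (76 mm by 85 mm) begins 54 mm behind the grasp point. The pads swing forward as they close: fully open they stand 13 mm farther back than shut.
Start: joints at [1.226, 0.053, 1.613, -0, 1.476, -0.119], TCP at [0.14, 0.609, 0.231] pointing down, gripper open.
Joint ranges: [-3.01, 3.01], [-1.01, 2.22], [0.06, 2.58], [-1.02, 4.17], [0.09, 2.62], [-3.14, 3.14]. Speed limits (rad/s): [2.57, 2.57, 3.14, 3.14, 3.14, 3.14].

## Interface

Orientations are given as a unit quaternion [w, x, y, z].
In Python, from plant import state, grab_frame, camera_model, job_done, search_frame, masks_of, place_of gives the robot as it stands.
- The arm moves only by the tool drive_tool, never from a script. Its argument "series" is a list of rows, each a list of 2 entries, a list of its own where there are three numbers: the shift along the world's x, y, z in m, then the turn, a rotation vector about the world's x, y, z in degrees. A call has 1 to 8 rows; each row is the pose to reach, as a shift and turn from the pose commanded when the call began; what a row does not reach only later rows make up. A row lasts 1/10 s, in which the tool goes at most 50 mm and 8.59 degrees, less where a joint would pass 70% of its speed; a pose out of reach is approached as far as the arm can. A call with a gripper value outside its range is refused whole. "fingers" is the closure, from -1 (fully open) to 1 (shut), so that 0 is half open, set as the call begins (left out, the last holds). The fingers move at their own pace and stop on an object; the grip force is fixed at half the most. Time passes only in rows, so rows that repeat a pose let the fingers close. It gives the time, the measured TCP pose, the force and the opening at its end, in the units of the state.
- state(): the state, without advancing time (a new reading comes with each control period).
- grab_frame(name): name is "scene" or "top" or "wrist"; returns the picture (400x640x3 uint8, red, green, blue); there is no depth.
- camera_model(name): a dict with "fovy" (degrees; the focal length in pixels is half the picture's height over the tangent of half this angle, whatever the lens; pixels are square), "cx", "cy" (the principal point, pixels), "rvec" (rotation vector, rad) and "tvec" (3), from world to camera coordinates, as OpenCV has them. Camera axes: x right, y down, z forward; pixel columns grow to the right and rows downward; lengths in m; the calibration is good to about 2 mm. A picture is of the moment at which its call begins: read the wrist's pose just before it. camera_model takes no time and is no camera call; for the wrist camera it gives the pose at the moment of the call.
- job_done(): hands the job in, once; it reports no verdict.
Trained networks look in the newest picture that a camera, given by its name, has taken for a name from the list of things; names that differ only in an ending like _2 or _b are one class to them, and where a whole thing is asked for, a point or a joint stands for the part that bears it (a point fixed in the world has none). Each returns a list of dicts, best first, with "confidence" (0 to 1); they miss things now and then, are a little off and sometimes report something else, mostly with a low value. They report only what shows in the picture. A call takes as long as a camera call.
- search_frame(camera, name): "location" ([x, y, z] in m, in world coordinates, good to about 4 mm: the middle of the surface that is visible of it).
- masks_of(camera, name): "pixels" (400x640 bool, what is visible of it).
- place_of(camera, name): "location" ([x, y, z] in m, in world coordinates, good to about 4 mm: a listed point, or the origin of a listed thing).
The state is a dict: "time": time; "joint_pos": joint angles; "joint_vel": joint speeds; "joint_efforts": joint torques, N m; "tool_pos": TCP position; "tool_rot": TCP orientation; "contact_force": force on the tool from outside, world axes, zero at the start; "ft_torque": the same for the moment, N m; "gripper_width": opening from 0.0 (shut) to 1.0 (fully open).
Only numpy, scipy, OpenCV 4.12 (cv2) and the standard library are available. Lean on these libraries where they do the work, as an engineer would, in place of code of your own. Each camera call takes 0.05 s, during which the arm holds its last target.

## Working session

There is one attempt and no reset: what is moved stays moved. The work goes in short steps, Python scripts to look and compute and a tool call to move; the robot and the scene stay as the last step left them, time stands still between calls to the robot, and variables do not carry over. Pictures are saved under pics/ and viewed, and the job is handed in when it is done.

Besides the shell and the picture viewer there is one more tool, called after "Emit:" by a JSON object that holds its "fn" and its "kwargs". drive_tool: Moves the arm, as the interface text tells. Its arguments: {"type":"object","properties":{"series":{"type":"array","items":{"type":"array"}},"fingers":{"type":"number"}},"required":["series"]}

```bash
mkdir -p pics
python3 - <<'E'
from plant import *
import cv2
print(state())
for c in ["scene","top"]:
    im=grab_frame(c); cv2.imwrite(f"pics/{c}0.png",im[:,:,::-1])
    for n in ["press_base","lift_lever","lever_press","platen_edge","stop_push","ink_pot","small_jar","pigment_jar","red_tube","pivot_seat"]:
        try:
            r=place_of(c,n); print(c,n,[(x["location"],x["confidence"]) for x in r[:2]])
        except Exception as e: print(n,e)
print(state()["time"])
E
```

```text
{'time': 0.0, 'joint_pos': array([ 1.22598995e+00,  5.33849201e-02,  1.61433293e+00,  9.87543439e-06,
        1.47598776e+00, -1.19005152e-01]), 'joint_vel': array([ 7.12525385e-04,  6.53880430e-04,  1.21407747e-03, -2.92848414e-04,
        9.64895589e-05, -5.56919457e-04]), 'joint_efforts': array([-8.29201838e-06, -3.93682659e+01, -3.70175886e+01, -2.11135298e-04,
        7.07313055e-03,  2.38023617e-06]), 'tool_pos': array([0.13971299, 0.60853126, 0.23002237]), 'tool_rot': array([-2.47596249e-04,  1.12661323e-01,  9.93632885e-01, -1.02706492e-03]), 'contact_force': array([ 1.18643268,  0.27966582, -0.17802434]), 'ft_torque': array([ 0.0696917 , -0.04844737,  0.00105507]), 'gripper_width': 0.999535659646889}
scene press_base [([0.6054, 0.0611, 0.0038], 0.77), ([0.6059, -0.119, 0.126], 0.51)]
scene lift_lever [([0.6068, 0.0587, 0.0535], 0.78)]
scene lever_press [([0.6093, -0.1198, 0.1256], 0.87), ([0.4825, 0.1373, -0.0014], 0.6)]
scene platen_edge [([0.602, 0.1122, 0.0716], 0.96)]
scene stop_push [([0.6079, 0.0584, 0.0554], 0.61), ([0.5132, -0.0626, 0.0614], 0.56)]
scene ink_pot [([0.7136, 0.0658, 0.0012], 0.85), ([0.5122, -0.0631, 0.0626], 0.39)]
scene small_jar [([0.4851, 0.1387, -0.0017], 0.6)]
scene pigment_jar [([0.4631, -0.2643, 0.0014], 0.78)]
scene red_tube [([0.3775, -0.209, 0.0002], 0.95)]
scene pivot_seat [([0.6052, 0.061, 0.0592], 0.87)]
top press_base [([0.6056, 0.0596, -0.0034], 0.87)]
top lift_lever [([0.6038, 0.0578, 0.0581], 0.65)]
top lever_press [([0.6113, -0.1166, 0.1231], 0.87)]
top platen_edge [([0.5997, 0.1108, 0.0803], 0.57)]
top stop_push [([0.5053, -0.0631, 0.0634], 0.81)]
top ink_pot [([0.7155, 0.0657, 0.0037], 0.89)]
top small_jar [([0.4826, 0.1347, 0.0015], 0.63)]
top pigment_jar [([0.6035, 0.0574, 0.0596], 0.73)]
top red_tube [([0.3811, -0.2105, -0.002], 0.61)]
top pivot_seat [([0.6031, 0.0574, 0.0529], 0.74)]
1.1
```

View pics/scene0.png

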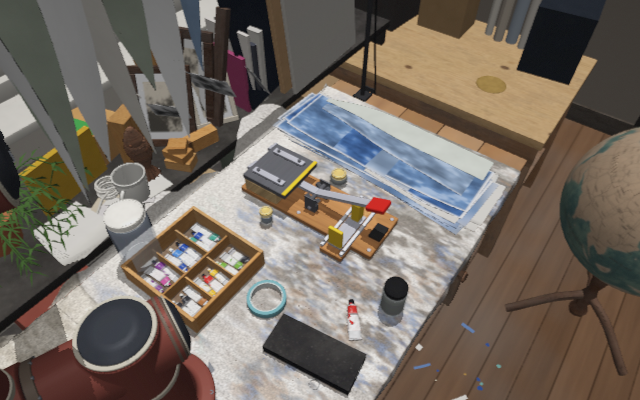

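View pics/top0.png

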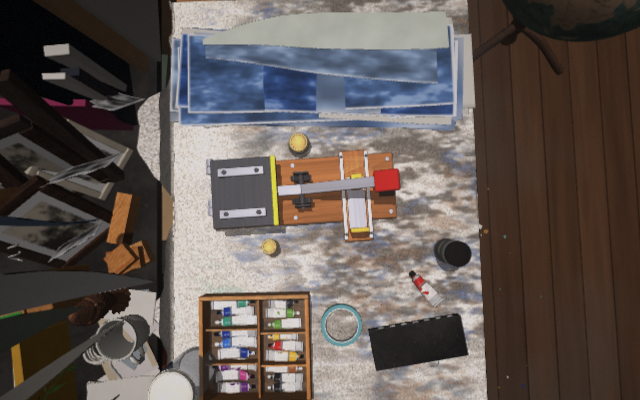

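The scene view shows the press with its plate at (280,170), red paddle at (378,205) and push plate at (335,237). In the top view the push plate is at (357,230), the paddle at (386,180) and the small jar at (270,247). I put the base yaw at about +2.5°. I'll shut the fingers and swing over to the stop.

Emit:
{"fn": "drive_tool", "kwargs": {"series": [[[0.035,-0.035,0],[0,0,2]],[[0.07,-0.07,0],[0,0,4]],[[0.105,-0.105,0],[0,0,6]],[[0.14,-0.14,0],[0,0,8]],[[0.175,-0.18,0],[0,0,10]],[[0.21,-0.22,0],[0,0,12]],[[0.24,-0.26,0],[0,0,14]],[[0.26,-0.305,0],[0,0,15.5]]], "fingers": 1}}

```text
time: 1.9
tool_pos: [0.399, 0.3074, 0.2316]
tool_rot: [0.0, -0.023, 1.0, 0.0]
contact_force: [1.5, -0.0, 0.4]
gripper_width: -0.003
```

Emit:
{"fn": "drive_tool", "kwargs": {"series": [[[0.01,-0.048,0],[0,-3,0]],[[0.02,-0.096,0],[0,-6,0]],[[0.03,-0.144,0],[0,-9,0]],[[0.035,-0.192,0],[0,-12,0]],[[0.04,-0.24,0],[0,-16,0]],[[0.04,-0.288,0],[0,-20,0]],[[0.04,-0.335,0],[0,-25,0]],[[0.04,-0.37,0],[0,-25,0]]]}}

```text
time: 2.7
tool_pos: [0.436, -0.063, 0.2305]
tool_rot: [0.218, -0.021, 0.976, -0.006]
contact_force: [0.7, -0.1, -0.5]
gripper_width: -0.0
```

Run:
```python
from plant import *
import cv2
from scipy.spatial.transform import Rotation as R
s=state();print(s["time"],s["tool_pos"],s["contact_force"],s["gripper_width"]);q=s["tool_rot"];print(R.from_quat([*q[1:],q[0]]).as_matrix().round(3), s["joint_pos"].round(2))
im=grab_frame("wrist"); cv2.imwrite("pics/w1.png",im[:,:,::-1])
for n in ["stop_push","lever_press"]:
    print([(x["location"],x["confidence"]) for x in place_of("wrist",n)[:2]])
```

```text
2.7 [ 0.43596544 -0.06300861  0.23052767] [ 0.68766202 -0.08197346 -0.49220413] -0.0003827425078317972
[[-0.904 -0.038  0.425]
 [-0.043  0.999 -0.002]
 [-0.424 -0.02  -0.905]] [-0.43 -0.78  2.29  0.19  1.23 -2.07]
[([0.505, -0.0609, 0.0628], 0.7), ([0.4818, 0.1374, -0.0009], 0.19)]
[([0.6108, -0.1152, 0.1252], 0.75)]
```

Emit:
{"fn": "drive_tool", "kwargs": {"series": [[[0.005,0,-0.045],[0,0,0]],[[0.01,0,-0.09],[0,0,0]],[[0.02,0,-0.135],[0,0,0]],[[0.025,0,-0.172],[0,0,0]],[[0.03,0,-0.172],[0,0,0]],[[0.035,0,-0.172],[0,0,0]]]}}

```text
time: 3.45
tool_pos: [0.4731, -0.0598, 0.0596]
tool_rot: [0.216, -0.023, 0.976, -0.004]
contact_force: [0.7, -0.3, 0.9]
gripper_width: -0.0
```

Run:
```python
from plant import *
import cv2
s=state();print(s["time"],s["tool_pos"],s["contact_force"])
a=grab_frame("scene");b=grab_frame("wrist")
cv2.imwrite("pics/s2.png",cv2.resize(a[140:300,220:460],None,fx=3,fy=3)[:,:,::-1]); cv2.imwrite("pics/w2.png",b[:,:,::-1])
```

```text
3.45 [ 0.47314822 -0.0597529   0.05955402] [ 0.72582764 -0.30864924  0.93593414]
```

View pics/s2.png

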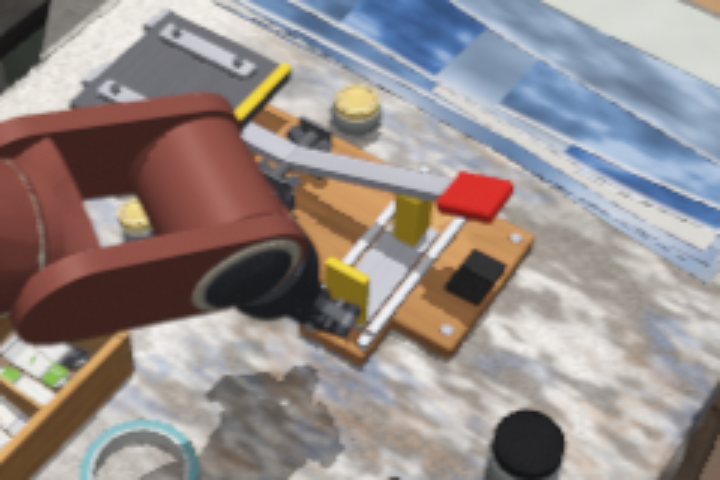

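View pics/w2.png

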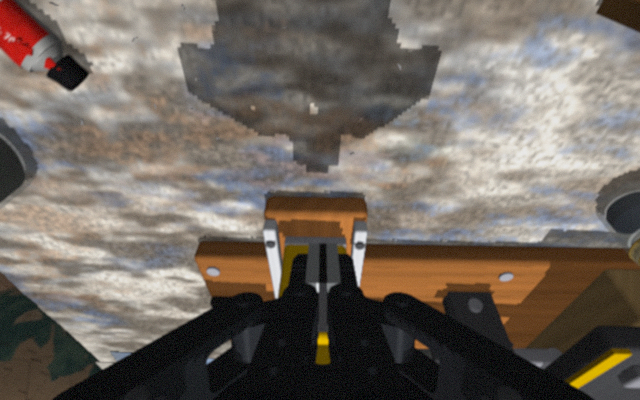

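The shut fingertips are centred in front of the yellow push plate (scene crop 345,290). The wrist view shows them between the rails at (268–362, 245). Now I'll push.

Emit:
{"fn": "drive_tool", "kwargs": {"series": [[[0.01,-0.001,0],[0,0,0]],[[0.018,-0.001,0],[0,0,0]],[[0.026,0,0],[0,0,0]],[[0.034,0,0],[0,0,0]],[[0.042,0,0],[0,0,0]],[[0.05,0.001,0],[0,0,0]],[[0.058,0.001,0],[0,0,0]],[[0.064,0.001,0],[0,0,0]]]}}

```text
time: 4.35
tool_pos: [0.5362, -0.0597, 0.0586]
tool_rot: [0.215, -0.022, 0.976, -0.004]
contact_force: [-36.0, -1.6, 27.0]
gripper_width: -0.002
```

Emit:
{"fn": "drive_tool", "kwargs": {"series": [[[0.003,0,0],[0,0,0]],[[0.006,0,0],[0,0,0]],[[0.006,0,0],[0,0,0]]]}}

```text
time: 4.65
tool_pos: [0.5362, -0.0592, 0.0552]
tool_rot: [0.207, -0.024, 0.978, -0.004]
contact_force: [-38.7, -3.8, 23.8]
gripper_width: 0.0
```

Run:
```python
from plant import *
import cv2
s=state();print(s["time"],s["tool_pos"],s["contact_force"])
a=grab_frame("scene");b=grab_frame("top")
cv2.imwrite("pics/s3.png",cv2.resize(a[140:300,220:460],None,fx=3,fy=3)[:,:,::-1]); 
for c in ["scene","top"]:
  for n in ["stop_push","lever_press"]:
    print([(x["location"],x["confidence"]) for x in place_of(c,n)[:2]])
```

```text
4.65 [ 0.53622396 -0.05924429  0.05518503] [-38.70831213  -3.81610449  23.76312438]
[([0.5487, -0.0642, 0.0627], 0.56)]
[([0.6045, -0.1173, 0.129], 0.58)]
[([0.5403, -0.059, 0.0662], 0.91)]
[([0.6099, -0.1141, 0.1238], 0.82)]
```

View pics/s3.png

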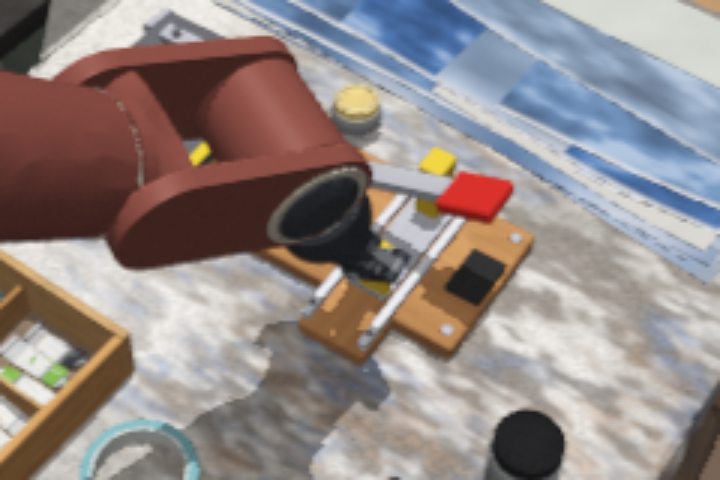

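The stop is home: the force is 38 N against its end, its block at crop (437,165) is beyond the lever, and the plate is still down. Next I retract, lift, straighten the tool and move over the paddle.

Emit:
{"fn": "drive_tool", "kwargs": {"series": [[[-0.025,0,0],[0,0,0]],[[-0.05,0,0],[0,0,0]],[[-0.06,0,0.045],[0,5,0]],[[-0.06,0,0.09],[0,10,0]],[[-0.06,0,0.135],[0,15,0]],[[-0.06,-0.01,0.16],[0,20,0]],[[-0.04,-0.03,0.17],[0,25,0]],[[0,-0.05,0.17],[0,25,0]]]}}

```text
time: 5.75
tool_pos: [0.5457, -0.1109, 0.2326]
tool_rot: [0.002, -0.023, 1.0, -0.001]
contact_force: [0.1, -0.7, 1.5]
gripper_width: -0.002
```

Emit:
{"fn": "drive_tool", "kwargs": {"series": [[[0.04,-0.005,0],[0,0,0]],[[0.06,-0.008,0],[0,0,0]],[[0.065,-0.01,-0.01],[0,0,0]],[[0.065,-0.01,-0.02],[0,0,0]]]}}

```text
time: 6.15
tool_pos: [0.6079, -0.1201, 0.208]
tool_rot: [-0.0, -0.022, 1.0, 0.0]
contact_force: [-0.3, 0.2, -0.9]
gripper_width: 0.002
```

Run:
```python
from plant import *
import cv2
from scipy.spatial.transform import Rotation as R
s=state();print(s["time"],s["tool_pos"],s["contact_force"])
q=s["tool_rot"];print(R.from_quat([*q[1:],q[0]]).as_matrix().round(3), s["joint_pos"].round(2))
a=grab_frame("scene");b=grab_frame("top");c=grab_frame("wrist")
cv2.imwrite("pics/s4.png",cv2.resize(a[140:300,220:460],None,fx=3,fy=3)[:,:,::-1]); 
cv2.imwrite("pics/w4.png",c[:,:,::-1]); 
for c in ["scene","top","wrist"]:
  for n in ["stop_push","lever_press"]:
    print(c,n,[(x["location"],x["confidence"]) for x in place_of(c,n)[:2]])
```

```text
6.15 [ 0.60794673 -0.12006901  0.20799739] [-0.28910688  0.17458087 -0.90725227]
[[-0.999 -0.045 -0.001]
 [-0.045  0.999  0.   ]
 [ 0.001  0.    -1.   ]] [-0.32  0.06  1.65  0.    1.44 -1.93]
scene stop_push []
scene lever_press [([0.6083, -0.1175, 0.1242], 0.71), ([0.5504, -0.0619, 0.062], 0.61)]
top stop_push [([0.5412, -0.059, 0.0644], 0.74)]
top lever_press [([0.6096, -0.1146, 0.1255], 0.72)]
wrist stop_push [([0.5463, -0.0609, 0.0614], 0.61)]
wrist lever_press [([0.6113, -0.1195, 0.1228], 0.57)]
```

View pics/s4.png

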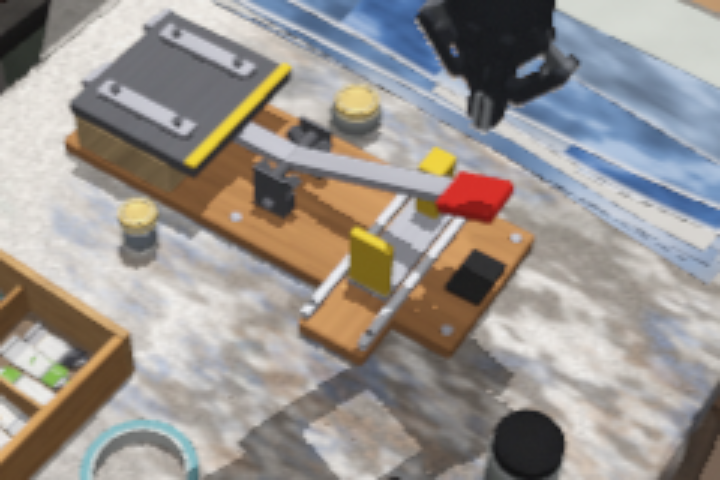

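View pics/w4.png

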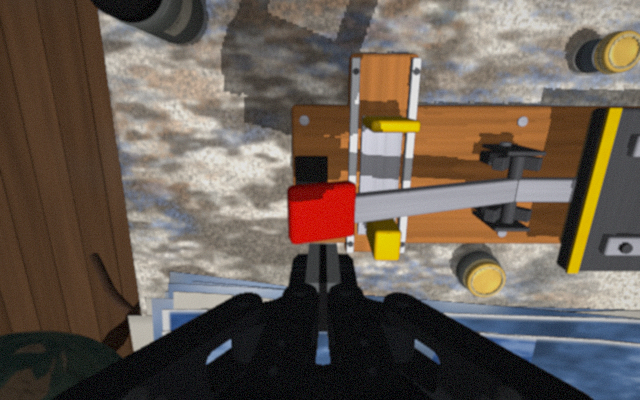

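The stop's block is now clear beyond the lever: in the wrist view the block is at (384,240) and the lever at (400,203). The fingers are right above the paddle at (322,212). Next is the descent and press along the arc.

Emit:
{"fn": "drive_tool", "kwargs": {"series": [[[0.001,0.003,-0.035],[0,0,0]],[[0.001,0.003,-0.06],[0,0,0]],[[0.001,0.003,-0.07],[0,0,0]],[[0.001,0.003,-0.076],[0,0,0]],[[0.001,0.003,-0.082],[0,0,0]],[[0.001,0.002,-0.088],[0,0,0]]]}}

```text
time: 7.2
tool_pos: [0.6099, -0.1189, 0.1235]
tool_rot: [0.002, -0.022, 1.0, -0.001]
contact_force: [-1.0, -1.4, 4.7]
gripper_width: -0.001
```

Emit:
{"fn": "drive_tool", "kwargs": {"series": [[[0,-0.002,-0.008],[0,0,0]],[[0,-0.004,-0.016],[0,0,0]],[[0,-0.005,-0.024],[0,0,0]],[[0,-0.007,-0.032],[0,0,0]],[[0,-0.008,-0.04],[0,0,0]],[[0,-0.009,-0.048],[0,0,0]],[[0,-0.01,-0.056],[0,0,0]],[[0,-0.01,-0.062],[0,0,0]]]}}

```text
time: 8.0
tool_pos: [0.6104, -0.1296, 0.0612]
tool_rot: [0.002, -0.022, 1.0, -0.001]
contact_force: [0.7, -3.3, 6.1]
gripper_width: 0.0
```

Run:
```python
from plant import *
import cv2
s=state();print(s["time"],s["tool_pos"],s["contact_force"])
a=grab_frame("scene")
cv2.imwrite("pics/s5.png",cv2.resize(a[140:300,220:460],None,fx=3,fy=3)[:,:,::-1]); 
print(state()["contact_force"],[(x["location"],x["confidence"]) for x in place_of("scene","lift_lever")[:2]])
```

```text
8.0 [ 0.61042122 -0.12957717  0.06124976] [ 0.73764511 -3.30560153  6.06213641]
[ 1.37416757 -2.95733254  3.84988636] [([0.6058, 0.0578, 0.0507], 0.56)]
```

View pics/s5.png

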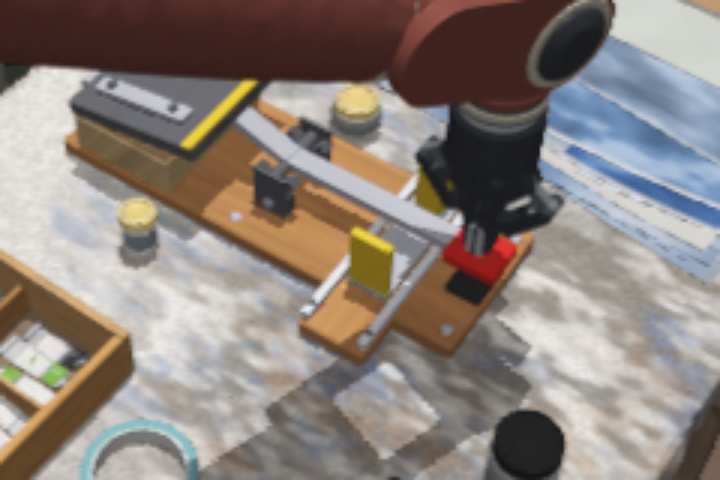

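The paddle is nearly down at crop (480,255), the plate has risen, and the pin still lies in its saddles. I'll keep going to the pad.

Emit:
{"fn": "drive_tool", "kwargs": {"series": [[[0,-0.001,-0.005],[0,0,0]],[[0,-0.002,-0.01],[0,0,0]],[[0,-0.002,-0.014],[0,0,0]],[[0,-0.002,-0.018],[0,0,0]],[[0,-0.002,-0.018],[0,0,0]]]}}

```text
time: 8.6
tool_pos: [0.6094, -0.1289, 0.0425]
tool_rot: [0.001, -0.022, 1.0, 0.001]
contact_force: [-0.6, 3.3, 8.2]
gripper_width: 0.001
```

Emit:
{"fn": "drive_tool", "kwargs": {"series": [[[0,0,-0.001],[0,0,0]],[[0,0,-0.002],[0,0,0]],[[0,0,-0.002],[0,0,0]],[[0,0,-0.002],[0,0,0]],[[0,0,-0.002],[0,0,0]]]}}

```text
time: 9.1
tool_pos: [0.6095, -0.129, 0.0423]
tool_rot: [0.0, -0.023, 1.0, 0.001]
contact_force: [-4.9, 4.8, 18.1]
gripper_width: -0.005
```

Run:
```python
from plant import *
import cv2
for i in range(3):
  s=state();print(s["time"],s["tool_pos"],s["contact_force"])
  a=grab_frame("scene")
b=grab_frame("top")
cv2.imwrite("pics/s6.png",cv2.resize(a[140:300,220:460],None,fx=3,fy=3)[:,:,::-1]); 
cv2.imwrite("pics/t6.png",b[:,:,::-1])
for c in ["scene","top"]:
  for n in ["lift_lever","pivot_seat","lever_press","platen_edge","stop_push","ink_pot","small_jar","pigment_jar","red_tube"]:
    print(c,n,[(x["location"],x["confidence"]) for x in place_of(c,n)[:1]])
s=state();print(s["time"],s["tool_pos"],s["contact_force"])
```

```text
9.1 [ 0.60948422 -0.1289575   0.04228305] [-4.93588473  4.81233706 18.11066431]
9.15 [ 0.60950405 -0.12891886  0.04227208] [-4.13765922  5.49371308 16.15666987]
9.2 [ 0.60949511 -0.12889706  0.0422792 ] [-4.57979803  4.4051535  16.7389766 ]
scene lift_lever [([0.6065, 0.0567, 0.0534], 0.84)]
scene pivot_seat [([0.6058, 0.0591, 0.0582], 0.71)]
scene lever_press [([0.6039, -0.1331, 0.0429], 0.92)]
scene platen_edge [([0.6002, 0.1152, 0.1009], 0.65)]
scene stop_push [([0.5474, -0.0618, 0.0601], 0.58)]
scene ink_pot [([0.7118, 0.064, 0.0017], 0.52)]
scene small_jar [([0.4821, 0.1374, -0.0012], 0.65)]
scene pigment_jar [([0.4621, -0.2638, 0.0039], 0.74)]
scene red_tube [([0.3801, -0.211, 0.0004], 0.91)]
top lift_lever [([0.6034, 0.0608, 0.0561], 0.84)]
top pivot_seat [([0.6055, 0.0585, 0.053], 0.8)]
top lever_press []
top platen_edge [([0.6021, 0.1136, 0.1089], 0.94)]
top stop_push [([0.5421, -0.0603, 0.0635], 0.74)]
top ink_pot [([0.7155, 0.0674, 0.0022], 0.67)]
top small_jar [([0.4836, 0.1354, 0.001], 0.52)]
top pigment_jar [([0.4623, -0.2603, 0.0006], 0.95)]
top red_tube [([0.3782, -0.2095, -0.0012], 0.79)]
10.2 [ 0.60950522 -0.12891023  0.04230962] [-4.59077354  4.93158411 17.63736111]
```

View pics/s6.png

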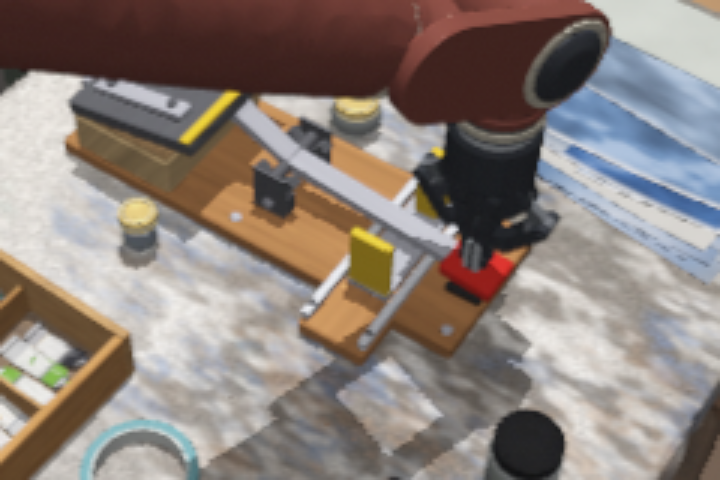

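The lever is on its pad and the plate edge is up about 28 mm. The jars and tube haven't moved and the pin is seated. The force is above the advised range, so I'll ease it slightly.

Emit:
{"fn": "drive_tool", "kwargs": {"series": [[[0,0,0.001],[0,0,0]],[[0,0,0.0015],[0,0,0]],[[0,0,0.0015],[0,0,0]],[[0,0,0.0015],[0,0,0]]]}}

```text
time: 10.6
tool_pos: [0.6094, -0.1289, 0.0425]
tool_rot: [0.001, -0.022, 1.0, 0.001]
contact_force: [-1.6, 3.5, 9.9]
gripper_width: 0.002
```

Run:
```python
from plant import *
for i in range(4):
  grab_frame("scene"); s=state();print(s["time"],s["tool_pos"],s["contact_force"])
print(place_of("scene","platen_edge")[:1],place_of("scene","lift_lever")[:1])
print(job_done())
```

```text
10.65 [ 0.60939193 -0.12894688  0.0424363 ] [-1.00902828  3.18115363  8.99112383]
10.7 [ 0.60940135 -0.12893131  0.04243472] [-1.52050416  3.30103735  9.63662231]
10.75 [ 0.60939933 -0.12892573  0.04243727] [-2.22217896  3.30674189  9.8562409 ]
10.8 [ 0.60940509 -0.12892659  0.04246207] [-0.71876789  4.73909188  9.39198038]
[{'location': [0.6013, 0.1151, 0.0999], 'confidence': 0.93}] [{'location': [0.6064, 0.0586, 0.0511], 'confidence': 0.71}]
the job is handed in; nothing more can be done
None
```

The press is being held open: I pushed the safety stop fully out with shut fingertips, then pressed the red paddle down onto its pad and handed in the job at about 11 s, still holding it. The hand-in gives no verdict.

- **Stop:** it met its end stop with about 38 N at the fingers. The network readings put it about 35 to 40 mm out. The two cameras disagreed by up to 8 mm on where the push plate is, so the top camera alone doesn't confirm the full 45 mm.
- **Plate:** its front edge rose about 20 to 30 mm from 72–80 mm. The cameras disagreed on the final height (100 mm from the scene view, 109 mm from the top view). I did not measure the joint angle directly, but the paddle rests on its pad, which should put the plate at about 0.19 rad.
- **Lever:** the pin read within about 3–7 mm of the seat, which is roughly the networks' error. Nothing suggested it had shifted.
- **Force:** it was steady at 9 to 10 N at hand-in, slightly above the advised 2 to 8 N. It reached about 18 N for about a second on the pad before I eased it.
- **Other objects:** the jars and the paint tube read where they started, within the measurement error. The top camera missed the pigment jar at the start, so that comparison uses the scene camera only.

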